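# Rock the locating block out of the trimming jig

## Robot

A 6-joint arm with a two-finger parallel gripper is mounted at the origin on a cart in front of the work surface, level with it; the furniture and walls round the work are solid. World frame = base frame: x ahead of the robot, y to its left, z up, the work surface at z = 0. Lengths are in mm, angles in rad, forces in N, time in s.
With the tool pointing down it reaches from about 375 to 975 mm from the base axis. Payload 3.8 kg.
Tool frame: the origin (TCP) lies midway between the tips of the shut fingers; the grasp point (between the pads) lies 19 mm behind it; z points along the fingers, y is the direction in which the jaws open and shut (so a half turn about z gives the same grasp; the last joint's range is limited). The gripper opens to 88 mm and grips with 3 to 60 N. Pads are 18 mm wide; open, the fingers measure 123 mm over their backs; the gripper's body (75 mm by 187 mm) begins 45 mm behind the grasp point.
Start: joints at [-1.255, 0.264, 1.604, -0, 1.274, -0.037], TCP at [233.225, -633.423, 238.706] pointing down, gripper open.
Joint ranges: [-2.63, 2.63], [-0.94, 2.18], [0.31, 2.57], [-1.31, 4.45], [0, 2.66], [-2.55, 2.55]. Speed limits (rad/s): [2.57, 2.57, 3.14, 3.14, 3.14, 3.14].

## Interface

Orientations are given as a 3x3 rotation matrix whose columns are the frame's x, y, z axes.
In Python, from rig import sensors, grab_frame, camera_info, order gives the robot as it stands.
- The arm moves only by the tool move_arm, never from a script. Its argument "increments" is text: rows parted by semicolons, each of 6 numbers parted by spaces: the shift along the tool's x, y, z in mm, then the turn, a rotation vector about the tool's x, y, z in degrees. A call has exactly 8 rows; each row is the pose to reach, as a shift and turn from the pose commanded when the call began, along the tool's axes at that moment; what a row does not reach only later rows make up. A row lasts 1/8 s, in which the tool goes at most 62.5 mm and 10.7 degrees, less where a joint would pass 70% of its speed; a pose out of reach is approached as far as the arm can. A call with a gripper value outside its range is refused whole. "fingers" is the gripper's target within -1 to 1 (shut at 1, half-way at 0, fully open at -1), set as the call begins (left out, the last holds). The fingers move at their own pace and stop on an object; the grip force is fixed at half the most. Time passes only in rows, so rows that repeat a pose let the fingers close, or fill a call up. It gives the time, the measured TCP pose, the force and the opening at its end, in the units of the state.
- sensors.get_state(): the state, without advancing time (a new reading comes with each control period).
- grab_frame(name): name is "scene" or "side" or "wrist"; returns the picture (420x560x3 uint8, blue, green, red); there is no depth.
- camera_info(name): a dict with "mtx" (3x3 intrinsics, pixels), "T" (4x4, takes a point from camera to world coordinates). Camera axes: x right, y up, looking along -z (the intrinsics and any distortion apply to the point x, -y, -z); pixel columns grow to the right and rows downward; lengths in mm; the calibration is good to about 2 mm. A picture is of the moment at which its call begins: read the wrist's pose just before it. camera_info takes no time and is no camera call; for the wrist camera it gives the pose at the moment of the call.
- order.hand_in(): hands the job in, once; it reports no verdict.
The state is a dict: "time_s": time; "q": joint angles; "joint_velocities": joint speeds; "joint_torque": joint torques, N m; "position": TCP position; "eef_rot": TCP orientation; "wrist_force": force on the tool from outside, world axes, zero at the start; "torque": the same for the moment, N m; "width": opening from 0.0 (shut) to 1.0 (fully open).
Only numpy, scipy, OpenCV 4.12 (cv2) and the standard library are available. Lean on these libraries where they do the work, as an engineer would, in place of code of your own. Each camera call takes 0.05 s, during which the arm holds its last target. There are 200 camera calls.

## Task

Lift the loose dust cover off the trimming jig and set it down upright on the bench beside the jig. Then take hold of the locating block, which sits tight in the jig's pocket, and do not pull it straight out: rock it side to side, leaning it about 8 degrees to the left first and then about 8 degrees to the right as seen from the robot, easing it up until it frees. Finish still holding it upright over the pocket, just clear of the jig by about a finger's width, and leave the other things on and around the jig alone.

Things in the scene. Friction and masses are not known exactly. Their poses are not given: they have to be found in the camera images.
- jig: Trimming jig bolted to the bench: dark steel plate 120 x 150 x 10 mm (x -60..60, y -55..95 mm) with a grey housing (62 x 68 mm in x, y; top 40 mm above the bench) round the block's pocket. Origin on the bench under the pocket's centre; z up; y to the robot's left give or take 0.4 rad, towards a low trough (rails at y = 48 and 78 mm, 20 mm above the bench, end stop 24 mm) holding a blue roll.
- pocket (a point): Centre of the pocket's mouth, in the housing's top, 40 mm above the bench. The pocket is 43 x 32 mm (jig's x, y), its floor 14 mm above the bench. The block has 4 mm of room to its left and right, where it can lean up to about 10 degrees each way.
- jaws (a point): Point midway between two sprung steel jaws in the pocket's left and right (+y, -y) walls, 27 mm above the bench. They reach from 24 to 31 mm above it and press on the block with about 24 N each (3 N more per mm), holding it by friction. Rocked about this point and raised 2 or 3 mm a swing, the block climbs easily; pulled straight it resists strongly. Raised 11 mm it is free of them.
- block_center (a point): Centre of the locating block, half-way up: a plain bare-metal block 40 (x) x 24 (y) x 58 mm high with fine dark lines round its upper part, 0.15 to 0.3 kg, axes along the jig's. Seated on the pocket floor its centre is 43 mm and its top 72 mm above the bench: the upper 32 mm stand out of the housing, to be gripped across the 24 mm (jig's y). Raised 26 mm it is out of the pocket.
- block_top (a point): Middle of the block's top face, 29 mm above its centre.
- block: The locating block; origin at the centre of its underside, 29 mm below its centre. Its lowest 8 mm are narrowed to 18 mm in y.
- cover: Loose dust cover over housing and block: upturned grey metal box 74 x 80 mm (x, y), walls 3 mm, open below, 69 mm high without its handle, 0.2 kg. Origin at the centre of its lower rim, which at first rests on the jig's plate 10 mm above the bench, axes along the jig's. It clears the housing by 3 mm a side; raised 70 mm it is clear of everything.
- cover_handle (a point): Centre of the cover's handle, a black bar 44 mm long (cover's x), 14 mm wide (y), 24 mm high, on top of the cover: 81 mm above the lower rim, the bar's top 93 mm above it.
- trough_roll_mid (a point): A blue roll 95 x 20 x 16 mm lying in the jig's trough; leave it. The point is half-way up it.
- tape_mid (a point): A roll of masking tape, 92 mm across and 25 mm high, lying flat on the bench; leave it. The point is on its axis 8 mm up.
- pen_mid (a point): A marker 135 x 17 x 16 mm lying on the bench; leave it. The point is at its middle.
- cutter_mid (a point): A yellow box cutter 156 x 23 x 15 mm lying on the bench; leave it. The point is at its middle.
There are look-alikes about, which are no part of the job. Of the things that look like the jig, take the one that is nearest to the robot's base at the start. Leave any green look-alike of the cover alone.

How it is judged (in metres and radians):
On the way, in this order (a step that is already met when the one before it is completed fails the run):
1. the cover stands upright on the bench, off the jig and let go, while the block is still seated (height (world z) of cover between -0.004 and 0.006 m and angle between cover's own z axis and vertical below 0.08 rad and contact force between the fingers and cover below 0.1 N and contact force between cover and jig below 0.1 N and linear speed of cover below 0.03 m/s and z of block_center in the frame of jig below 0.047 m), for 0.2 s.
2. the gripped block leans at least 4 degrees to the left, raised less than about 11 mm (angle between block_center's own z axis and vertical above 0.07 rad and y of block_top in the frame of jig above 0.002 m and z of block_center in the frame of jig below 0.0545 m and contact force between the fingers and block above 0.5 N), for 0.05 s.
3. then it leans at least 4 degrees to the right, raised less than about 11 mm (angle between block_center's own z axis and vertical above 0.07 rad and y of block_top in the frame of jig below -0.002 m and z of block_center in the frame of jig below 0.0545 m and contact force between the fingers and block above 0.5 N), for 0.05 s.
At the end, for the whole second after the job is handed in: Block in the fingers, still, upright within 7 degrees, within 20 mm of the pocket's axis, its foot 3 to 35 mm above the housing, touching neither jig nor cover; cover upright on the bench, let go, at rest; roll, tape, marker and cutter within 20 mm of their starts (height (world z) of cover between -0.004 and 0.006 m and angle between cover's own z axis and vertical below 0.08 rad and contact force between the fingers and cover below 0.1 N and contact force between cover and jig below 0.1 N and linear speed of cover below 0.03 m/s and z of block_center in the frame of jig between 0.072 and 0.104 m and horizontal distance between block_center and jig below 0.02 m and angle between block_center's own z axis and vertical below 0.12 rad and contact force between the fingers and block above 1 N and contact force between block and jig below 0.05 N and contact force between block and cover below 0.05 N and linear speed of block below 0.02 m/s and distance of each of trough_roll_mid, tape_mid, pen_mid, cutter_mid from where it was at the start of the episode below 0.02 m); the arm keeps its last pose, push and grip.
It fails at once if the cover or the block is let fall ((contact force between the fingers and cover below 0.05 N and linear speed of cover above 0.6 m/s) or (contact force between the fingers and block below 0.05 N and linear speed of block above 0.6 m/s)).
It fails at once if the roll in the trough, the tape, the marker or the cutter is pushed more than 30 mm away (distance of any of trough_roll_mid, tape_mid, pen_mid, cutter_mid from where it was at the start of the episode above 0.03 m).
It also fails if it takes over 48 s, if anything falls off the work surface, if the arm or the gripper's body presses on something with over 40 N, if the wrist force passes 120 N, or if a joint passes its speed limit or range.

## Working session

There is one attempt and no reset: what is moved stays moved. The work goes in short steps, Python scripts to look and compute and a tool call to move; the robot and the scene stay as the last step left them, time stands still between calls to the robot, and variables do not carry over. Pictures are saved under pics/ and viewed, about 8 in all and at most 12, crops included, and the job is handed in when it is done.

Besides the shell and the picture viewer there is one more tool, called after "Request:" as name(argument=value, ...) on one line, values as JSON. move_arm: Moves the arm, as the interface text tells. Its arguments: {"type":"object","properties":{"increments":{"type":"string"},"fingers":{"type":"number"}},"required":["increments"]}

```bash
mkdir -p pics; ls
python3 - <<'E'
from rig import *
import cv2,numpy as np
for n in ("scene","side"):
    cv2.imwrite(f"pics/{n}1.png",grab_frame(n)); c=camera_info(n); print(n,c["mtx"].round(1).tolist(),c["T"].round(3).tolist(),[k for k in c])
s=sensors.get_state();print(s["time_s"],s["position"],s["eef_rot"],s["width"])
E
```

```text
pics
scene [[458.2, 0.0, 280.2], [0.0, 458.2, 201.8], [0.0, 0.0, 1.0]] [[-0.644, 0.505, -0.575, -73.469], [-0.765, -0.442, 0.468, 570.144], [-0.018, 0.742, 0.671, 873.496], [0.0, 0.0, 0.0, 1.0]] ['mtx', 'T']
side [[396.6, 0.0, 285.5], [0.0, 396.6, 213.4], [0.0, 0.0, 1.0]] [[-1.0, 0.005, -0.01, 588.878], [-0.011, -0.46, 0.888, 1130.251], [0.0, 0.888, 0.46, 662.416], [0.0, 0.0, 0.0, 1.0]] ['mtx', 'T']
0.1 [ 233.02396191 -632.82051666  237.51504299] [[ 9.38417472e-01  3.45502913e-01 -6.20386857e-04]
 [ 3.45503461e-01 -9.38415533e-01  1.90940126e-03]
 [ 7.75230341e-05 -2.00616131e-03 -9.99997985e-01]] 1.001234508387605
```

View pics/scene1.png

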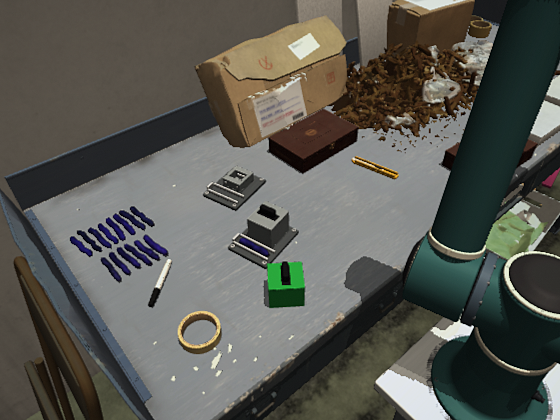

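View pics/side1.png

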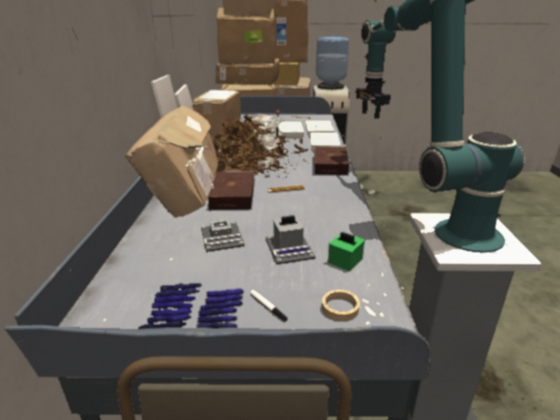

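Jig candidates in the scene picture are (237,187), which is uncovered and further off, and (265,232), which has the grey cover and is nearer the base. I take the second. The green box at (285,285) is the look-alike cover. I'll confirm in an enlarged crop.

Run:
```python
import cv2
a=cv2.imread("pics/scene1.png")[190:310,215:315]; b=cv2.imread("pics/side1.png")[205:275,255:375]
a=cv2.resize(a,(500,600),interpolation=cv2.INTER_CUBIC)
b=cv2.resize(b,(300,175),interpolation=cv2.INTER_CUBIC)
import numpy as np
c=np.zeros((600,800,3),np.uint8);c[:,:500]=a;c[:175,500:]=b
cv2.imwrite("pics/crop1.png",c)
```

```text
(no output)
```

View pics/crop1.png

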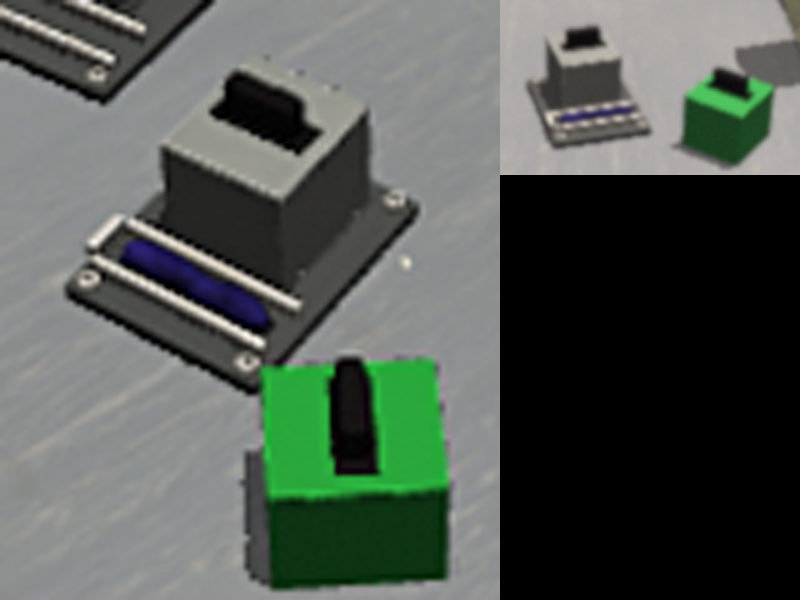

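The crop shows the grey cover with its black handle on the near jig, the blue roll in the trough and the green box separate below. Next I'll fit the jig pose from the plate and cover corners.

```bash
cat > h.py <<'E'
from rig import *
import cv2,numpy as np
from scipy.optimize import least_squares
def proj(cam,P,):
    T=cam["T"]; p=(np.asarray(P,float)-T[:3,3])@T[:3,:3]*[1,-1,-1]
    u=p@cam["mtx"].T; return u[:,:2]/u[:,2:]
def ray(cam,uv,z):
    T=cam["T"]; d=np.linalg.inv(cam["mtx"])@[uv[0],uv[1],1]*[1,-1,-1]; d=T[:3,:3]@d
    return T[:3,3]+d*(z-T[2,3])/d[2]
def place(p,L):
    c,s=np.cos(p[2]),np.sin(p[2]); L=np.asarray(L,float)
    return np.c_[p[0]+c*L[:,0]-s*L[:,1],p[1]+s*L[:,0]+c*L[:,1],L[:,2]]
E
python3 - <<'E'
from h import *
cs,cd=camera_info("scene"),camera_info("side")
px=np.array([[67,290],[255,390],[418,210],[162,150],[282,198],[370,110],[262,55]])/5+[215,190]
L=[[60,95,10],[-60,95,10],[-60,-55,10],[37,40,79],[-37,40,79],[-37,-40,79],[37,-40,79]]
g=ray(cs,(265,232),40); print(g)
f=least_squares(lambda p:(proj(cs,place(p,L))-px).ravel(),[g[0],g[1],0]); print("jig",f.x,f.fun.round(1))
# side check: plate near corners in crop2 (scale 2.5, off 255,205)
q=np.array([[52,144],[150,129],[48,47],[30,85]])/2.5+[255,205]
print(proj(cd,place(f.x,[[60,95,10],[-60,95,10],[0,0,103],[60,-55,10]])).round(1), "handle top seen",(np.array([583-500,30])/2.5+[255,205]))
for n,uv,z in [("green c",(285,272),70),("green nearbottom l",(269,307),0),("green near bottom r",(304,306),0),("green top corners",(267,263),69),("",(302,262),69),("",(304,288),69),("tape",(200,331),12),("pen",(160,282),8),("cutter",(375,167),8),("jig2",(237,180),20),("edge",(345,345),0),("edge",(440,280),0),("box",(300,165),0)]:
    print(n,ray(cs,uv,z).round(0))
print(camera_info("wrist")["T"].round(3).tolist())
E
```

```text
[579.61765121  90.32964409  40.        ]
jig [5.88185369e+02 7.05226442e+01 2.59631062e-01] [-0.2 -0.5  0.3  0.2  1.6 -0.7 -0.5 -1.  -0.4  1.4  0.6  0.1 -1.4  0.1]
[[277.6 262.1]
 [317.1 256.4]
 [289.5 216.3]
 [266.9 236.3]] handle top seen [288.2 217. ]
green c [430. 152.  70.]
green nearbottom l [420. 208.   0.]
green near bottom r [370. 146.   0.]
green top corners [477. 165.  69.]
 [427. 103.  69.]
 [370. 149.  69.]
tape [463. 364.  12.]
pen [640. 363.   8.]
cutter [ 599. -354.    8.]
jig2 [815.   8.  20.]
edge [242. 147.   0.]
edge [ 214. -147.    0.]
box [ 766. -196.    0.]
[[0.346, 0.893, 0.288, 307.722], [-0.938, 0.33, 0.104, -606.282], [-0.002, -0.306, 0.952, 383.099], [0.0, 0.0, 0.0, 1.0]]
```

Measured jig pose: about (588, 70) mm, yaw 0.26 rad. The cover can go to the robot's right of the jig, which is clear. Next I move above the jig.

Request:
move_arm(increments="30 -28 0 0 0 0; 70 -65 -2 0 0 0; 112 -105 -4 0 0 1; 154 -144 -6 0 0 1; 196 -183 -8 0 0 2; 238 -222 -10 0 0 2; 280 -261 -12 0 0 3; 322 -300 -12 0 0 3")

```text
time_s: 1.1
position: [432.1, -238.8, 250.6]
eef_rot: [[0.955, 0.296, 0.0], [0.296, -0.955, -0.0], [0.0, 0.0, -1.0]]
wrist_force: [0.4, -0.5, 0.3]
width: 0.999
```

Request:
move_arm(increments="41 -42 0 0 0 1; 81 -82 0 0 0 1; 121 -122 0 0 0 2; 160 -163 0 0 0 2; 195 -200 0 0 0 2.3; 220 -225 0 0 0 2.3; 231 -245 0 0 0 2.3; 238 -250 0 0 0 2.3")

```text
time_s: 2.1
position: [584.9, 69.8, 250.0]
eef_rot: [[0.966, 0.259, -0.001], [0.259, -0.966, -0.0], [-0.001, -0.0, -1.0]]
wrist_force: [-0.3, 0.2, -0.1]
width: 1.001
```

Run:
```python
from h import *
s=sensors.get_state();print(s["time_s"],s["position"].round(1),s["eef_rot"].round(3).tolist(),s["q"].round(2),s["wrist_force"])
c=camera_info("wrist");cv2.imwrite("pics/w1.png",grab_frame("wrist"));np.savez("w1.npz",**c)
p=[588.2,70.5,.2596]
print(proj(c,place(p,[[22,0,103],[-22,0,103],[37,40,79],[-37,40,79],[-37,-40,79],[37,-40,79]])).round(0).tolist())
```

```text
2.1 [584.9  69.8 250. ] [[0.966, 0.259, -0.001], [0.259, -0.966, -0.0], [-0.001, -0.0, -1.0]] [0.08 0.1  1.78 0.   1.27 1.39] [-0.32995111  0.15592398 -0.14676879]
[[276.0, 170.0], [276.0, 215.0], [236.0, 150.0], [239.0, 221.0], [314.0, 221.0], [317.0, 150.0]]
```

View pics/w1.png

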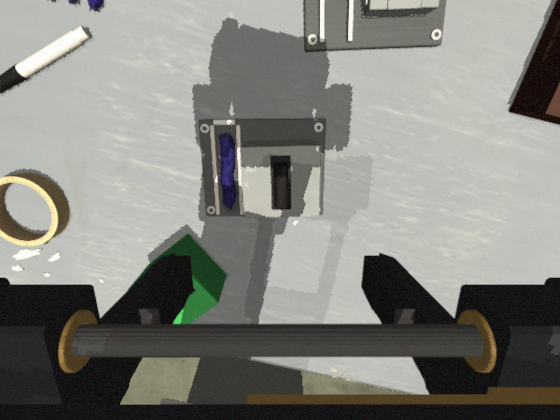

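The wrist view shows the plate at about (199–326, 119–216), the handle at about (272–291, 155–210) and the green box well below-left. The prediction is a few pixels off, so I'll enlarge.

Run:
```python
import cv2
a=cv2.imread("pics/w1.png")[105:230,185:345]
cv2.imwrite("pics/w1c.png",cv2.resize(a,(800,600)[:1]+(625,),interpolation=cv2.INTER_CUBIC)[:600])
```

```text
(no output)
```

View pics/w1c.png

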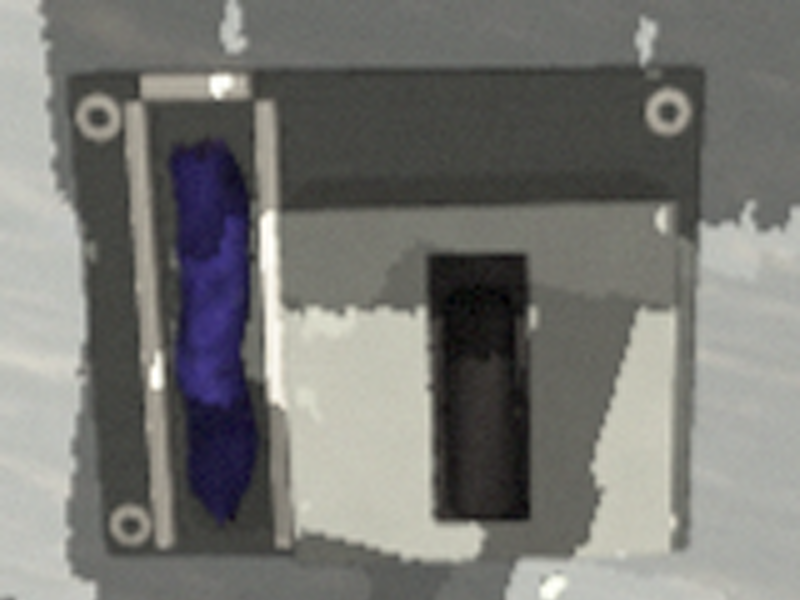

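Run:
```python
from h import *
c=dict(np.load("w1.npz"));cs=camera_info("scene")
pw=np.array([[70,75],[703,68],[108,553],[283,210],[676,203],[674,552]])/5+[185,105]
Lw=[[60,95,10],[60,-55,10],[-60,95,10],[37,40,79],[37,-40,79],[-37,-40,79]]
px=np.array([[67,290],[255,390],[418,210],[162,150],[282,198],[370,110],[262,55]])/5+[215,190]
L=[[60,95,10],[-60,95,10],[-60,-55,10],[37,40,79],[-37,40,79],[-37,-40,79],[37,-40,79]]
f=least_squares(lambda p:(proj(c,place(p,Lw))-pw).ravel(),[588,70,.26]);print("wrist",f.x,f.fun.round(1))
H=[[-22,7,103],[-22,-7,103],[22,7,103],[22,-7,103],[22,7,79],[-22,7,79]]
print(((proj(c,place(f.x,H))-[185,105])*5).round(0).tolist())
g=least_squares(lambda p:np.r_[(proj(c,place(p,Lw))-pw).ravel(),(proj(cs,place(p,L))-px).ravel()],[588,70,.26]);print("both",g.x,g.fun.round(1))
```

```text
wrist [5.93894697e+02 6.72590372e+01 2.74566923e-01] [-0.3 -0.   1.4 -0.1  0.2  1.4 -1.6 -1.   1.2 -0.5 -0.7  0.9]
[[446.0, 526.0], [518.0, 525.0], [443.0, 300.0], [518.0, 299.0], [444.0, 279.0], [447.0, 491.0]]
both [5.93277107e+02 6.76063992e+01 2.71569938e-01] [-0.6  0.2  1.1  0.5 -0.3  1.6 -1.9 -0.6  0.8  0.1 -1.3  1.5 -0.2 -1.8
  0.5 -1.6  1.1 -2.5 -0.7 -2.4 -0.5 -0.3  0.1 -1.6 -2.  -1.3]
```

Request:
move_arm(increments="7 4.5 15 0 0 -0.6; 7 4.5 45 0 0 -0.6; 7 4.5 85 0 0 -0.6; 7 4.5 120 0 0 -0.6; 7 4.5 145 0 0 -0.6; 7 4.5 158 0 0 -0.6; 7 4.5 164 0 0 -0.6; 7 4.5 166 0 0 -0.6", fingers=-1)

```text
time_s: 3.15
position: [593.5, 65.7, 85.0]
eef_rot: [[0.964, 0.267, 0.001], [0.267, -0.964, 0.0], [0.001, 0.0, -1.0]]
wrist_force: [0.1, 0.4, -0.3]
width: 1.001
```

Request:
move_arm(increments="0 0 0 0 0 0; 0 0 0 0 0 0; 0 0 0 0 0 0; 0 0 0 0 0 0; 0 0 0 0 0 0; 0 0 0 0 0 0; 0 0 0 0 0 0; 0 0 0 0 0 0", fingers=1)

```text
time_s: 4.15
position: [592.9, 66.2, 84.6]
eef_rot: [[0.964, 0.267, -0.0], [0.267, -0.964, 0.0], [-0.0, -0.0, -1.0]]
wrist_force: [-0.4, 1.2, -1.8]
width: 0.153
```

Request:
move_arm(increments="0 0 -3 0 0 0; 0 0 -12 0 0 0; 0 0 -25 0 0 0; 0 0 -40 0 0 0; 0 0 -55 0 0 0; 0 0 -70 0 0 0; 0 0 -80 0 0 0; 0 0 -84 0 0 0")

```text
time_s: 5.15
position: [593.5, 66.1, 169.8]
eef_rot: [[0.964, 0.267, 0.001], [0.267, -0.964, 0.0], [0.001, 0.0, -1.0]]
wrist_force: [-0.3, -0.5, -2.2]
width: 0.156
```

Request:
move_arm(increments="0 8 0 0 0 0; 0 30 0 0 0 0; 0 60 0 0 0 0; 0 92 0 0 0 0; 0 124 0 0 0 0; 0 150 0 0 0 0; 0 165 0 0 0 0; 0 170 0 0 0 0")

```text
time_s: 6.15
position: [638.3, -99.2, 168.1]
eef_rot: [[0.964, 0.266, -0.001], [0.266, -0.964, 0.0], [-0.001, -0.0, -1.0]]
wrist_force: [-0.3, 0.3, -2.2]
width: 0.152
```

Request:
move_arm(increments="0 0 8 0 0 0; 0 0 25 0 0 0; 0 0 45 0 0 0; 0 0 62 0 0 0; 0 0 76 0 0 0; 0 0 85 0 0 0; 0 0 90 0 0 0; 0 0 93 0 0 0")

```text
time_s: 7.15
position: [638.8, -97.9, 75.8]
eef_rot: [[0.964, 0.267, 0.001], [0.267, -0.964, -0.0], [0.001, 0.0, -1.0]]
wrist_force: [-0.3, -0.2, -1.9]
width: 0.156
```

Still hanging free (the cover's 2 N weight is on the wrist), so I ease it down further.

Request:
move_arm(increments="0 0 0.4 0 0 0; 0 0 0.8 0 0 0; 0 0 1.2 0 0 0; 0 0 1.6 0 0 0; 0 0 2 0 0 0; 0 0 2.2 0 0 0; 0 0 2.2 0 0 0; 0 0 2.2 0 0 0")

```text
time_s: 8.15
position: [638.7, -97.6, 74.3]
eef_rot: [[0.964, 0.267, 0.001], [0.267, -0.964, 0.0], [0.001, 0.0, -1.0]]
wrist_force: [-1.7, 1.7, 5.8]
width: 0.155
```

Request:
move_arm(increments="0 0 -0.5 0 0 0; 0 0 -0.5 0 0 0; 0 0 -0.5 0 0 0; 0 0 -0.5 0 0 0; 0 0 -0.5 0 0 0; 0 0 -0.5 0 0 0; 0 0 -0.5 0 0 0; 0 0 -0.5 0 0 0", fingers=-1)

```text
time_s: 9.15
position: [638.5, -97.8, 74.0]
eef_rot: [[0.964, 0.267, 0.0], [0.267, -0.964, 0.0], [0.0, -0.0, -1.0]]
wrist_force: [-0.1, -0.2, -0.2]
width: 1.0
```

Request:
move_arm(increments="0 0 -20 0 0 0; 0 0 -50 0 0 0; 0 0 -90 0 0 0; 0 -10 -120 0 0 0; 0 -40 -125 0 0 0; 0 -80 -125 0 0 0; 0 -120 -125 0 0 0; 0 -145 -125 0 0 0")

```text
time_s: 10.15
position: [599.6, 43.6, 201.0]
eef_rot: [[0.963, 0.268, 0.002], [0.268, -0.963, 0.0], [0.002, 0.0, -1.0]]
wrist_force: [-0.2, 0.5, 0.1]
width: 1.004
```

Request:
move_arm(increments="-10 -15 0 0 0 0; -20 -25 0 0 0 0; -20 -25 0 0 0 0; -20 -25 0 0 0 0; -20 -25 0 0 0 0; -20 -25 0 0 0 0; -20 -25 0 0 0 0; -20 -25 0 0 0 0")

```text
time_s: 11.15
position: [573.8, 60.6, 198.9]
eef_rot: [[0.964, 0.267, -0.0], [0.267, -0.964, -0.0], [-0.0, -0.0, -1.0]]
wrist_force: [-0.0, -0.3, -0.4]
width: 1.0
```

Run:
```python
from h import *
s=sensors.get_state();print(s["time_s"],s["position"].round(1),s["wrist_force"].round(1))
c=camera_info("wrist");im=grab_frame("wrist");cv2.imwrite("pics/w2.png",im);np.savez("w2.npz",**c)
u=proj(c,[[593.5,67,60]])[0].astype(int);print(u)
x0,y0=max(0,u[0]-110),max(0,u[1]-80);print(x0,y0)
a=cv2.resize(im[y0:y0+150,x0:x0+200],None,fx=4,fy=4,interpolation=cv2.INTER_CUBIC);cv2.imwrite("pics/w2c.png",a)
```

```text
11.15 [573.8  60.6 198.9] [-0.  -0.3 -0.4]
[275 176]
165 96
```

View pics/w2c.png

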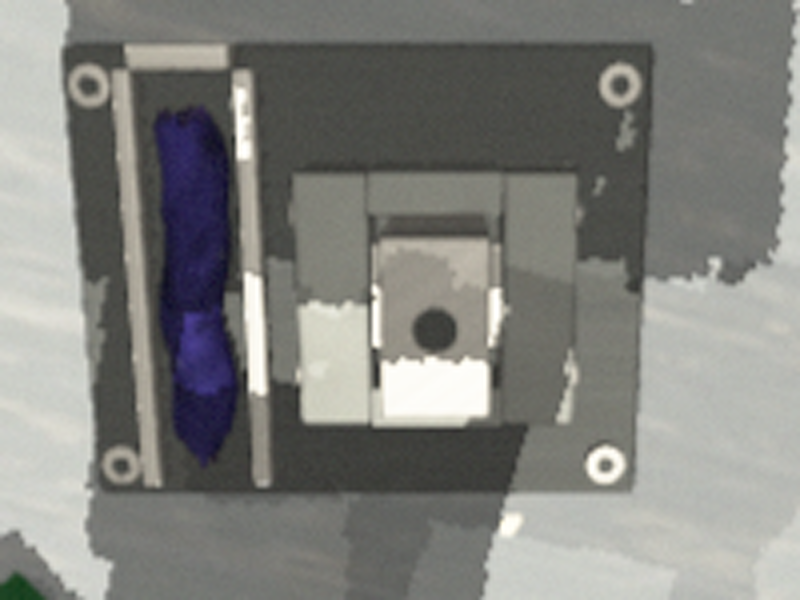

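The enlarged wrist view shows the jig uncovered. The block's top face spans crop pixels (379–491, 237–419) and the housing (293–578, 172–424), with the roll undisturbed.

Run:
```python
from h import *
c=dict(np.load("w2.npz"))
def fit(q,L):
    q=np.array(q)/4+[165,96];f=least_squares(lambda p:(proj(c,place(p,L))-q).ravel(),[593,67,.27]);print(f.x.round(3),f.fun.round(1))
P=[[65,46],[652,46],[632,490],[97,488]];LP=[[60,95,10],[60,-55,10],[-60,-55,10],[-60,95,10]]
Hh=[[293,173],[578,171],[568,422],[300,425]];LH=[[31,34,40],[31,-34,40],[-31,-34,40],[-31,34,40]]
B=[[379,238],[491,236],[490,418],[381,420]];LB=[[20,12,72],[20,-12,72],[-20,-12,72],[-20,12,72]]
fit(P,LP);fit(Hh,LH);fit(B,LB);fit(P+Hh+B,LP+LH+LB)
```

```text
[5.94138e+02 6.83770e+01 2.68000e-01] [-1.7 -1.2  1.3 -0.7  0.4  1.3  0.   1.3]
[5.94114e+02 6.87520e+01 2.72000e-01] [-0.8 -0.4  0.2  0.   0.8  0.6 -0.2 -0.1]
[5.94072e+02 6.83120e+01 2.76000e-01] [-0.1  0.  -0.1  0.4 -0.1 -0.1  0.3 -0.4]
[5.94111e+02 6.84770e+01 2.69000e-01] [-1.8 -1.1  1.1 -0.7  0.4  1.2  0.   1.4 -0.5 -0.5  0.6  0.2  1.   0.8
 -0.  -0.1 -0.2 -0.2 -0.1  0.4 -0.4 -0.1 -0.  -0.6]
```

Request:
move_arm(increments="10 -1 10 0 0 0; 22 -2 35 0 0 0; 22 -2 70 0 0 0; 22 -2 105 0 0 0; 22 -2 130 0 0 0; 22 -2 142 0 0 0; 22 -2 148 0 0 0; 22 -2 150 0 0 0")

```text
time_s: 12.2
position: [595.1, 68.6, 49.4]
eef_rot: [[0.964, 0.267, 0.001], [0.267, -0.964, 0.0], [0.001, 0.0, -1.0]]
wrist_force: [-0.8, 0.6, 0.1]
width: 0.999
```

Request:
move_arm(increments="0 0 0 0 0 0; 0 0 0 0 0 0; 0 0 0 0 0 0; 0 0 0 0 0 0; 0 0 0 0 0 0; 0 0 0 0 0 0; 0 0 0 0 0 0; 0 0 0 0 0 0", fingers=1)

```text
time_s: 13.2
position: [594.3, 68.9, 49.0]
eef_rot: [[0.964, 0.267, -0.0], [0.267, -0.964, 0.001], [-0.0, -0.001, -1.0]]
wrist_force: [-0.7, 3.0, 0.2]
width: 0.269
```

Run:
```python
from h import *
s=sensors.get_state();print(s["time_s"],s["position"].round(1),s["wrist_force"].round(1),s["torque"].round(2),s["width"])
# rock rows: lean (deg, + = left/+jig y), raise mm; tool x~jig x, tool y = -jig y, z down; pivot 27mm above bench at TCP start z
z=s["position"][2]; h=z-27; print("h",h)
for a,r in [(3,0),(6,0.5),(8,1.5),(8,2.5),(0,3.0),(-6,3.5),(-8,5),(-8,5)]:
    t=np.radians(a); print(a,r,"y",(-h*np.sin(t)).round(1),"z",(h*(1-np.cos(t))-r).round(1))
```

```text
13.2 [594.3  68.9  49. ] [-0.7  3.   0.2] [0.3  0.11 0.05] 0.26883842757352294
h 22.0475230904038
3 0 y -1.2 z 0.0
6 0.5 y -2.3 z -0.4
8 1.5 y -3.1 z -1.3
8 2.5 y -3.1 z -2.3
0 3.0 y -0.0 z -3.0
-6 3.5 y 2.3 z -3.4
-8 5 y 3.1 z -4.8
-8 5 y 3.1 z -4.8
```

Request:
move_arm(increments="0 -0.8 0 -2 0 0; 0 -1.5 0 -4 0 0; 0 -2.3 0 -6 0 0; 0 -3.1 0 -8 0 0; 0 -3.2 -0.8 -8 0 0; 0 -3.4 -1.8 -8 0 0; 0 -3.4 -2 -8 0 0; 0 -3.4 -2 -8 0 0")

```text
time_s: 14.2
position: [593.3, 71.9, 50.0]
eef_rot: [[0.964, 0.264, 0.037], [0.267, -0.954, -0.133], [-0.0, 0.138, -0.99]]
wrist_force: [3.9, 3.0, -10.1]
width: 0.268
```

Run:
```python
from h import *
s=sensors.get_state();print(s["position"].round(1),s["eef_rot"].round(3).tolist(),s["wrist_force"].round(1),s["torque"].round(2),s["width"])
cv2.imwrite("pics/w3.png",cv2.resize(grab_frame("wrist")[150:400,100:460],None,fx=2,fy=2))
```

```text
[593.3  71.9  50. ] [[0.964, 0.264, 0.037], [0.267, -0.954, -0.133], [-0.0, 0.138, -0.99]] [  3.9   3.  -10.1] [ 1.12 -0.55  0.1 ] 0.26824258103182097
```

View pics/w3.png

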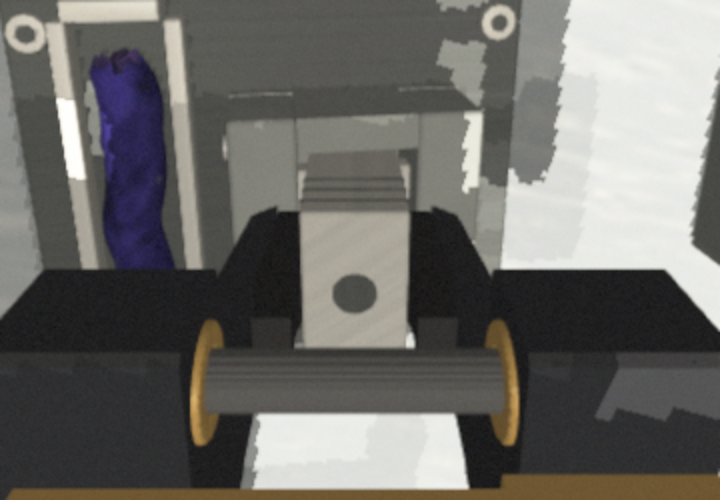

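The view shows the block's front face square in the fingers, with its edges parallel to them and the ring lines visible, so it leans with the tool at about 7.9° left. The roll is in place. Next is the right swing.

```bash
cat > r.py <<'E'
import numpy as np,sys
# cur y z rx(deg), then list of (lean rx, raise)
def rows(cur,seq,h=22.):
    a=np.radians(cur[2]);R=np.array([[np.cos(a),-np.sin(a)],[np.sin(a),np.cos(a)]])
    for rx,r in seq:
        t=np.radians(rx);y=(h+r)*np.sin(t);z=h-(h+r)*np.cos(t)
        d=R.T@(np.array([y,z])-cur[:2]);print(rx,r,"->",d.round(1),rx-cur[2],"base",round(y,1),round(z,1))
E
python3 -c "
from r import *
rows([-3.4,-2,-8],[(-5,2.2),(-1,2.4),(3,2.6),(6,2.8),(8,3.2),(8,4),(8,4.7),(8,4.7)])"
```

```text
-5 2.2 -> [1.3 0.1] 3 base -2.1 -2.1
-1 2.4 -> [3. 0.] 7 base -0.4 -2.4
3 2.6 -> [4.7 0.1] 11 base 1.3 -2.6
6 2.8 -> [6.  0.2] 14 base 2.6 -2.7
8 3.2 -> [7. 0.] 16 base 3.5 -3.0
8 4 -> [ 7.2 -0.8] 16 base 3.6 -3.7
8 4.7 -> [ 7.4 -1.4] 16 base 3.7 -4.4
8 4.7 -> [ 7.4 -1.4] 16 base 3.7 -4.4
```

Request:
move_arm(increments="0 1.3 0.1 3 0 0; 0 3 0 7 0 0; 0 4.7 0.1 11 0 0; 0 6 0.2 14 0 0; 0 7 0 16 0 0; 0 7.2 -0.8 16 0 0; 0 7.4 -1.4 16 0 0; 0 7.4 -1.4 16 0 0")

```text
time_s: 15.25
position: [595.1, 65.4, 53.0]
eef_rot: [[0.964, 0.265, -0.038], [0.268, -0.954, 0.134], [-0.001, -0.14, -0.99]]
wrist_force: [3.6, 4.7, -8.1]
width: 0.266
```

```bash
python3 -c "
from rig import *
s=sensors.get_state();print(s['position'].round(1),s['eef_rot'].round(3).tolist(),s['wrist_force'].round(1),s['torque'].round(2),s['width'])
from r import *
print('L');rows([3.7,-4.4,8],[(5,4.9),(1,5.1),(-3,5.3),(-6,5.6),(-8,6),(-8,6.8),(-8,7.5),(-8,7.5)])
print('R');rows([-4.1,-7.2,-8],[(-5,7.7),(-1,8),(3,8.2),(6,8.5),(8,9),(8,10),(8,11.5),(8,12.5)])
"
```

```text
[595.1  65.4  53. ] [[0.964, 0.265, -0.038], [0.268, -0.954, 0.134], [-0.001, -0.14, -0.99]] [ 3.6  4.7 -8.1] [ 0.58 -0.61 -0.1 ] 0.26640792880100933
L
5 4.9 -> [-1.4 -0.2] -3 base 2.3 -4.8
1 5.1 -> [-3.3 -0.2] -7 base 0.5 -5.1
-3 5.3 -> [-5.2 -0.1] -11 base -1.4 -5.3
-6 5.6 -> [-6.7 -0.1] -14 base -2.9 -5.4
-8 6 -> [-7.7 -0.3] -16 base -3.9 -5.7
-8 6.8 -> [-7.9 -1. ] -16 base -4.0 -6.5
-8 7.5 -> [-8.1 -1.7] -16 base -4.1 -7.2
-8 7.5 -> [-8.1 -1.7] -16 base -4.1 -7.2
R
-5 7.7 -> [ 1.6 -0.2] 3 base -2.6 -7.6
-1 8 -> [ 3.7 -0.3] 7 base -0.5 -8.0
3 8.2 -> [ 5.8 -0.2] 11 base 1.6 -8.2
6 8.5 -> [ 7.4 -0.1] 14 base 3.2 -8.3
8 9 -> [ 8.5 -0.3] 16 base 4.3 -8.7
8 10 -> [ 8.8 -1.3] 16 base 4.5 -9.7
8 11.5 -> [ 9.2 -2.7] 16 base 4.7 -11.2
8 12.5 -> [ 9.5 -3.7] 16 base 4.8 -12.2
```

Request:
move_arm(increments="0 -1.4 -0.2 -3 0 0; 0 -3.3 -0.2 -7 0 0; 0 -5.2 -0.1 -11 0 0; 0 -6.7 -0.1 -14 0 0; 0 -7.7 -0.3 -16 0 0; 0 -7.9 -1 -16 0 0; 0 -8.1 -1.7 -16 0 0; 0 -8.1 -1.7 -16 0 0")

```text
time_s: 16.25
position: [593.3, 71.9, 56.1]
eef_rot: [[0.964, 0.264, 0.037], [0.267, -0.954, -0.134], [-0.0, 0.139, -0.99]]
wrist_force: [1.7, -0.5, -3.6]
width: 0.269
```

Request:
move_arm(increments="0 1.6 -0.2 3 0 0; 0 3.7 -0.3 7 0 0; 0 5.8 -0.2 11 0 0; 0 7.4 -0.1 14 0 0; 0 8.5 -0.3 16 0 0; 0 8.8 -1.3 16 0 0; 0 9.2 -2.7 16 0 0; 0 9.5 -3.7 16 0 0")

```text
time_s: 17.25
position: [595.3, 63.9, 60.9]
eef_rot: [[0.963, 0.266, -0.038], [0.268, -0.954, 0.133], [-0.001, -0.139, -0.99]]
wrist_force: [-0.4, 1.1, -3.1]
width: 0.27
```

```bash
python3 -c "
from rig import *
import cv2
s=sensors.get_state();print(s['position'].round(1),s['eef_rot'].round(3).tolist(),s['wrist_force'].round(1),s['torque'].round(2),s['width'])
from r import *
cv2.imwrite('pics/w4.png',cv2.resize(grab_frame('wrist')[150:400,100:460],None,fx=2,fy=2))
rows([4.8,-12.2,8],[(5,12.5),(2,12.5),(0,12.5),(0,14),(0,18),(0,24),(0,32),(0,40)])
"
```

```text
[595.3  63.9  60.9] [[0.963, 0.266, -0.038], [0.268, -0.954, 0.133], [-0.001, -0.139, -0.99]] [-0.4  1.1 -3.1] [ 0.18  0.04 -0.04] 0.2702554738310056
5 12.5 -> [-1.8  0.1] -3 base 3.0 -12.4
2 12.5 -> [-3.6  0.2] -6 base 1.2 -12.5
0 12.5 -> [-4.8  0.4] -8 base 0.0 -12.5
0 14 -> [-5.  -1.1] -8 base 0.0 -14.0
0 18 -> [-5.6 -5.1] -8 base 0.0 -18.0
0 24 -> [ -6.4 -11. ] -8 base 0.0 -24.0
0 32 -> [ -7.5 -18.9] -8 base 0.0 -32.0
0 40 -> [ -8.6 -26.9] -8 base 0.0 -40.0
```

View pics/w4.png

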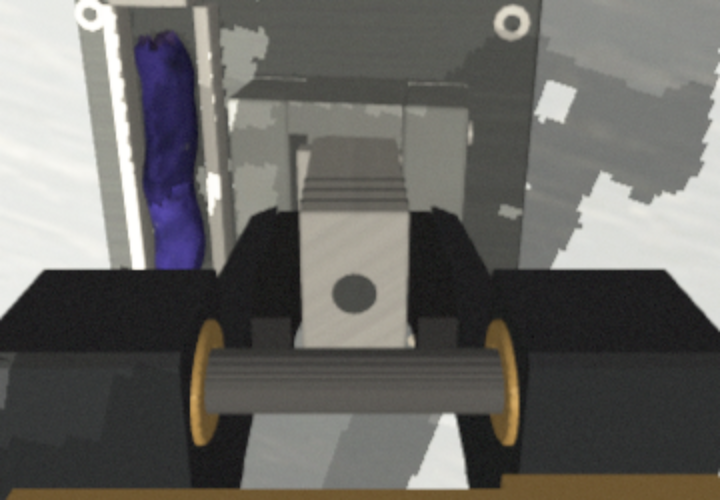

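The block hasn't slipped in the fingers, and the wrist now carries only its weight, so it is free of the jaws. I stand it upright and raise it.

Request:
move_arm(increments="0 -1.8 0.1 -3 0 0; 0 -3.6 0.2 -6 0 0; 0 -4.8 0.4 -8 0 0; 0 -5 -1.1 -8 0 0; 0 -5.6 -5.1 -8 0 0; 0 -6.4 -11 -8 0 0; 0 -7.5 -19 -8 0 0; 0 -8.6 -27 -8 0 0")

```text
time_s: 18.3
position: [594.7, 68.2, 90.0]
eef_rot: [[0.964, 0.267, 0.001], [0.267, -0.964, 0.0], [0.001, 0.0, -1.0]]
wrist_force: [0.3, 0.0, -1.5]
width: 0.269
```

Request:
move_arm(increments="0 0 -2 0 0 0; 0 0 -3 0 0 0; 0 0 -3 0 0 0; 0 0 -3 0 0 0; 0 0 -3 0 0 0; 0 0 -3 0 0 0; 0 0 -3 0 0 0; 0 0 -3 0 0 0")

```text
time_s: 19.3
position: [594.4, 68.4, 92.2]
eef_rot: [[0.964, 0.267, 0.0], [0.267, -0.964, 0.0], [0.0, 0.0, -1.0]]
wrist_force: [1.0, -0.6, -1.8]
width: 0.271
```

```bash
python3 -c "
from rig import *
import cv2,numpy as np
s=sensors.get_state();print(s['time_s'],s['position'].round(1),s['eef_rot'].round(3).tolist(),s['wrist_force'].round(1),s['width'])
a=cv2.resize(grab_frame('scene')[160:310,215:395],None,fx=3,fy=3,interpolation=cv2.INTER_CUBIC)
b=cv2.resize(grab_frame('side')[140:270,230:350],(260,282),interpolation=cv2.INTER_CUBIC)
c=np.zeros((450,800,3),np.uint8);c[:,:540]=a;c[:282,540:]=b
cv2.imwrite('pics/end.png',c)
"
```

```text
19.3 [594.4  68.4  92.2] [[0.964, 0.267, 0.0], [0.267, -0.964, 0.0], [0.0, 0.0, -1.0]] [ 1.  -0.6 -1.8] 0.27084655598976226
```

View pics/end.png

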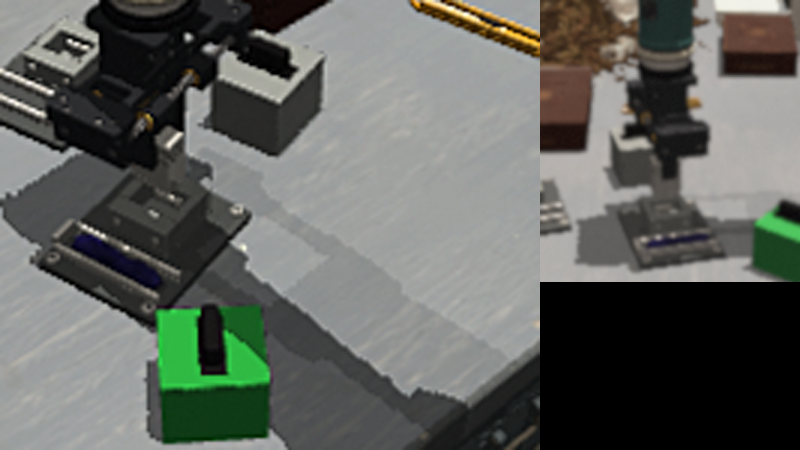

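The picture shows the block upright in the fingers above the empty pocket at (165,200). The cover stands upright on the bench at (265,100), and the roll, green box and cutter are untouched. I'm handing in.

```bash
python3 -c "
from rig import *
print(order.hand_in())"
```

```text
the job is handed in; nothing more can be done
None
```

The job is handed in at about 19 s of the 48 s allowed. The hand-in reports no verdict.

**What I did:**
- **Cover:** I took the grey cover off the jig nearest the robot and set it upright on the bench, about 170 mm to the right of the pocket, then let it go.
- **Block:** I gripped it across its 24 mm and rocked it about 8° left, right, left, right, raising it 2–3 mm on each swing except the last, which rose about 5 mm. I then stood it upright and lifted it over the pocket.

**Last checks:**
- **Block position:** the block is upright in the fingers, within about 1 mm of the pocket's axis. By the arm's rise its foot is about 17 mm above the housing.
- **Grip:** the opening is about 24 mm, and the wrist carries only about 2 N, roughly the block's own weight. Views during the rocking showed no slip in the fingers.
- **Surroundings:** in the final picture the cover stands upright on the bench, and the roll, cutter and green box look untouched. The tape and marker were not in that picture. The arm never went near them.

No check failed. The first jig estimate from the scene camera was about 6 mm off, and I corrected it with the wrist camera before gripping.

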